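# Shut the splash guard of the bench stirrer

## Task

Two bench stirrers stand on the demonstration bench with their clear sliding guards open. Push the guard of the larger stirrer, the one with the beaker in its well, fully shut until its roller catch clicks and holds it. The smaller, empty stirrer is still to be loaded: leave its guard as it is.

Things in the scene. Friction and masses are not known exactly. Their poses are not given: they have to be found in the camera images.
- guard (a joint): clear guard, 145 mm long, on the larger stirrer (fixed grey housing 340 x 170 x 95 mm high, beaker in its far half). Opening in m: 0 = shut at its stop, 0.13 = fully open; starts 0.07 to 0.125, stays where left. It slides level, away from the robot to shut, with about 2 N; in the last 14 mm the catch resists with up to about 6 N, clicks at 7 mm, then draws it on; push it to the stop.
- guard_handle (a point): centre of the larger guard's handle: upright aluminium bar at its near end, 12 mm thick (x), 70 mm wide (y), top 149 mm, centre 129 mm and plate 112 mm above the table. x is level, the shutting direction, within 0.3 rad of straight away from the robot; z up. Behind the bar lies only the housing's flat top, 95 mm above the table, with side rails to 111 mm.
- catch (a joint): sprung roller between two dark cheeks on the larger stirrer's far end, in m: 0 = sprung up. A lug under the tongue on the guard's leading edge presses it down about 0.003 as it rides over; then it springs up behind the lug (the click) and holds the guard.
- small_guard_handle (a point): centre of the guard handle on the smaller stirrer (housing 240 x 125 x 70 mm, empty well), to be left alone: upright bar 12 mm thick, 40 mm wide, 28 mm tall, this point 98 mm above the table. Axes as for the other handle. The stirrers stand side by side about 0.4 m apart, either one on the left.

How it is judged:
By the outcome, as a careful person would: the job done as asked, in the order asked, and still so for the second after the job is handed in, with the robot touching nothing.
It also fails if it takes over 27 s, if anything falls off the work surface, if the arm or the gripper's body presses on something with over 40 N, if the wrist force passes 120 N, or if a joint passes its speed limit or range.

## Robot

A 6-joint arm with a two-finger parallel gripper is mounted at the origin on the work surface. World frame = base frame: x ahead of the robot, y to its left, z up, the work surface at z = 0. Lengths are in m, angles in rad, forces in N, time in s.
With the tool pointing down it reaches from about 0.225 to 0.875 m from the base axis. Payload 3.4 kg.
Tool frame: the origin (TCP) lies at the very end of the fingers, on their centre line; the grasp point (between the pads) lies manip.pinch_z behind it (manip.pinch_z is the distance from the TCP to the grasp point, in m); z points along the fingers, y is the direction in which the jaws open and shut (so a half turn about z gives the same grasp; the last joint's range is limited). The gripper opens to 85 mm and grips with 20 to 120 N. Pads are 22 mm wide; open, the fingers measure 114 mm over their backs; the gripper's body (76 mm by 85 mm) begins 54 mm behind the grasp point. The pads swing forward as they close: fully open they stand 13 mm farther back than shut.
Start: joints at [-1.41, 0.276, 1.505, -0, 1.361, -0.121], TCP at [0.16, -0.552, 0.231] pointing down, gripper open.
Joint ranges: [-2.89, 2.89], [-0.75, 2.08], [0.22, 2.7], [-1.18, 4.32], [0.11, 2.71], [-2.7, 2.7]. Speed limits (rad/s): [2.57, 2.57, 3.14, 3.14, 3.14, 3.14].

## Interface

Orientations are given as a unit quaternion [w, x, y, z].
In Python, from rig import manip, imaging, workorder gives the robot as it stands.
- The arm moves only by the tool apply_moves, never from a script. Its argument "moves" is one flat list of numbers, 7 for each row, row after row: the finger opening in m, from 0 to 0.0854, then the shift along the tool's x, y, z in m, then the turn, a rotation vector about the tool's x, y, z in rad. In form: [jaw, tx, ty, tz, rx, ry, rz, jaw, tx, ty, tz, rx, ry, rz, ...]. A call has exactly 8 rows; each row shifts and turns the pose as measured when the row begins, along the tool's axes as they then stand; what a row does not reach is not made up. A row lasts 1/12 s, in which the tool goes at most 41.7 mm and 7.16 degrees, less where a joint would pass 70% of its speed; a pose out of reach is approached as far as the arm can. A call with a gripper value outside its range is refused whole. The fingers move at their own pace and stop on an object; "newtons" is the grip in N (left out, the last holds). Time passes only in rows, so rows that do not move let the fingers close, or fill a call up. It gives the time, the measured TCP pose, the force and the opening at its end, in the units of the state.
- manip.get_state(): the state, without advancing time (a new reading comes with each control period).
- imaging.get_image(name): name is "scene" or "top"; returns a dict with "image" (400x640x3 uint8, red, green, blue), "range_z" (400x640 float32, m along the optical axis (not along the pixel's ray), 0 where there is no reading), "fx", "fy", "cx", "cy" (pixels), "R" (3x3) and "t" (3): a world point X has camera coordinates R X + t. Camera axes: x right, y down, z forward; pixel columns grow to the right and rows downward; lengths in m; the calibration is good to about 2 mm. A picture is of the moment at which its call begins.
- workorder.sign_off(): hands the job in, once; it reports no verdict.
The state is a dict: "clock": time; "qpos": joint angles; "qd": joint speeds; "effort": joint torques, N m; "position": TCP position; "ee_rot": TCP orientation; "contact_force": force on the tool from outside, world axes, zero at the start; "moment": the same for the moment, N m; "width": finger opening in m.
Only numpy, scipy, OpenCV 4.12 (cv2) and the standard library are available. Lean on these libraries where they do the work, as an engineer would, in place of code of your own. Each camera call takes 0.05 s, during which the arm holds its last target.

## Working session

There is one attempt and no reset: what is moved stays moved. The work goes in short steps, Python scripts to look and compute and a tool call to move; the robot and the scene stay as the last step left them, time stands still between calls to the robot, and variables do not carry over. Pictures are saved under pics/ and viewed, and the job is handed in when it is done.

Besides the shell and the picture viewer there is one more tool, called after "Call:" in YAML: its name, and indented under it one key for each argument. apply_moves: Moves the arm, as the interface text tells. Its arguments: {"type":"object","properties":{"moves":{"type":"array"},"newtons":{"type":"number"}},"required":["moves"]}

```bash
mkdir -p pics; python3 - <<'E'
from rig import manip, imaging
import cv2,pickle
print(manip.get_state(), manip.pinch_z)
for n in("scene","top"):
    d=imaging.get_image(n); pickle.dump(d,open(n+".pkl","wb"))
    cv2.imwrite(f"pics/{n}0.png",d["image"][:,:,::-1])
    print(n,d["fx"],d["fy"],d["cx"],d["cy"],d["R"],d["t"])
E
```

```text
{'clock': 0.0, 'qpos': array([-1.40998262e+00,  2.76606769e-01,  1.50615035e+00,  2.55626098e-05,
        1.36068960e+00, -1.20962486e-01]), 'qd': array([-0.00208488, -0.00162964, -0.00117935, -0.00150263, -0.00035636,
       -0.001377  ]), 'effort': array([-4.65802441e-04, -4.16786349e+01, -2.45811027e+01, -2.33073166e-05,
        1.09337055e-02,  6.39469064e-07]), 'position': array([ 0.15982441, -0.55178819,  0.23042614]), 'ee_rot': array([-9.27098622e-04,  9.90091629e-01,  1.40419754e-01, -5.97521803e-06]), 'contact_force': array([-0.44847149, -0.23183144, -0.54081959]), 'moment': array([0.00323137, 0.00912377, 0.0335783 ]), 'width': 0.08563927796852942} 0.0187
scene 426.4152084486281 426.4152084486281 317.0772775649957 204.35153605410974 [[-0.84527545  0.53413198 -0.01457526]
 [ 0.4298678   0.66356726 -0.61228438]
 [-0.317369   -0.52381439 -0.79050326]] [ 0.55695282 -0.18349821  1.0591066 ]
top 462.6809747346947 462.6809747346947 319.18871128345705 199.05425177263464 [[-0.02426156 -0.99946013  0.02215461]
 [-0.9960198   0.02226492 -0.08630661]
 [ 0.08576675 -0.02416037 -0.99602226]] [-0.00509608  0.68452748  0.93052692]
```

```bash
ls pics
```

```text
scene0.png
top0.png
```

View pics/scene0.png

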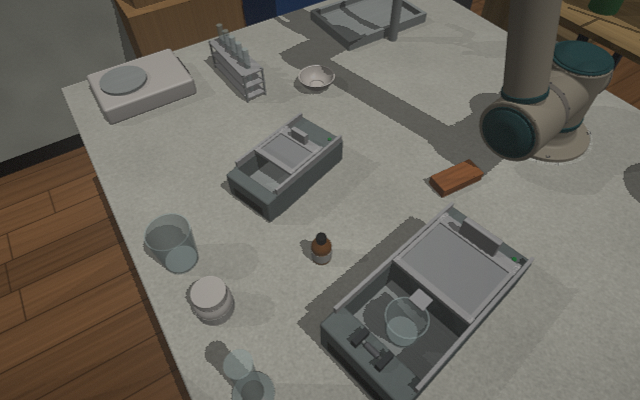

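View pics/top0.png

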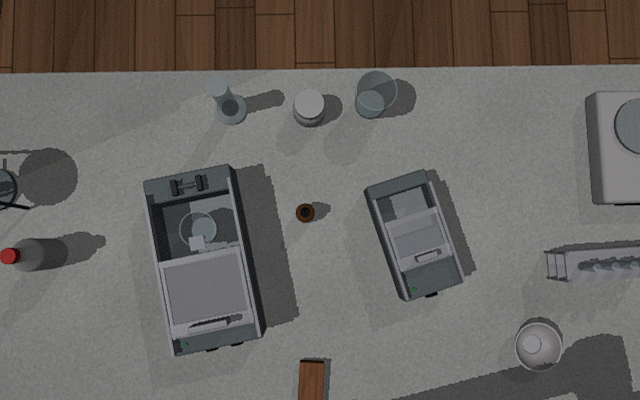

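The larger stirrer with its beaker is on the robot's left: its handle is near top (215,323) and scene (480,237). The small stirrer's handle is near top (428,256) and scene (299,136). I'll zoom in next.

```bash
python3 - <<'E'
import cv2,pickle
s=pickle.load(open("scene.pkl","rb"));t=pickle.load(open("top.pkl","rb"))
a=cv2.resize(t["image"][290:360,160:270,::-1],None,fx=7,fy=7,interpolation=cv2.INTER_CUBIC)
b=cv2.resize(s["image"][195:285,430:540,::-1],None,fx=6.5,fy=6.5,interpolation=cv2.INTER_CUBIC)
cv2.imwrite("pics/tz.png",a*1);cv2.imwrite("pics/sz.png",b)
E
```

```text
(no output)
```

View pics/tz.png

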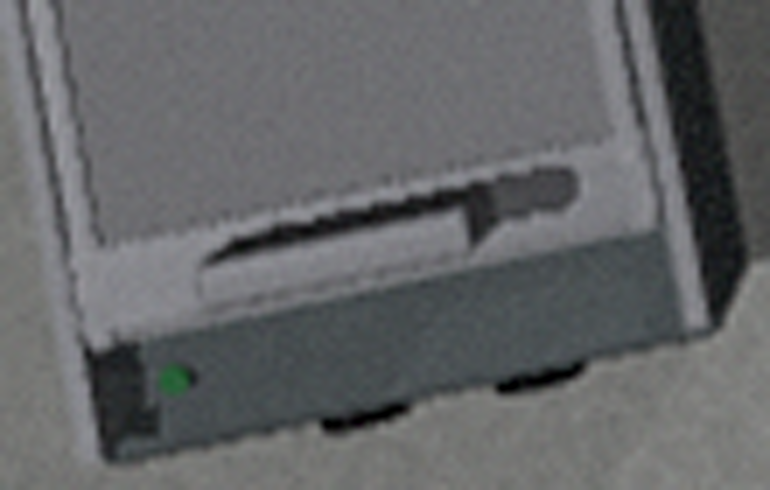

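View pics/sz.png

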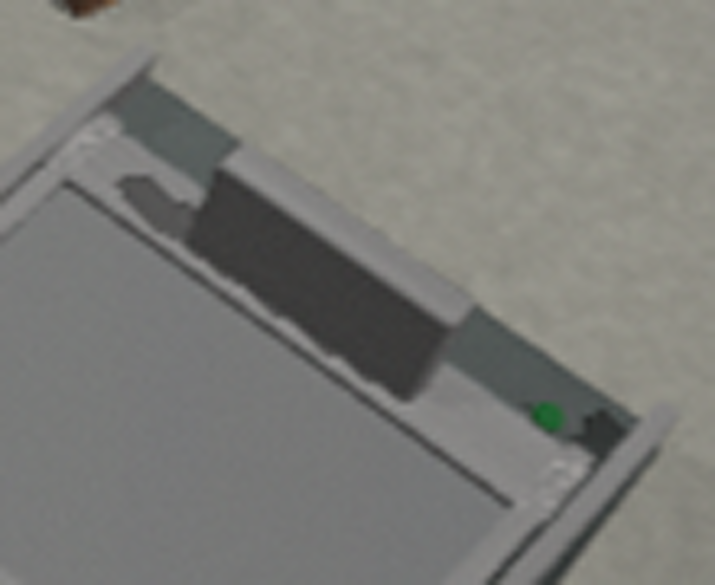

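The zooms show the bar's top face clearly in both views. Its corners can be matched, so I'll triangulate them.

```bash
cat > h.py <<'E'
import numpy as np,cv2,pickle
def P(d):
    K=np.array([[d["fx"],0,d["cx"]],[0,d["fy"],d["cy"]],[0,0,1]]);return K@np.c_[d["R"],d["t"]]
def tri(s,t,ps,pt):
    X=cv2.triangulatePoints(P(s),P(t),np.float64(ps).T,np.float64(pt).T);return (X[:3]/X[3]).T
def ray(d,p,z):
    v=d["R"].T@np.array([(p[0]-d["cx"])/d["fx"],(p[1]-d["cy"])/d["fy"],1]);c=-d["R"].T@d["t"]
    return c+v*(z-c[2])/v[2]
def proj(d,X):
    q=P(d)@np.r_[X,1];return q[:2]/q[2]
E
python3 - <<'E'
from h import *
np.set_printoptions(precision=4,suppress=True)
s=pickle.load(open("scene.pkl","rb"));t=pickle.load(open("top.pkl","rb"))
ps=[(463.1,221.5),(498.9,245.5),(466.2,218.1),(503.1,242.4)]
pt=[(226.4,319.7),(189.3,328.3),(227.4,326),(188.6,333.3)]
X=tri(s,t,ps,pt);print(X)
for a,b in zip(ps,pt):print(ray(s,a,.149),ray(t,b,.149))
print("w",np.linalg.norm(X[0]-X[1]),np.linalg.norm(X[2]-X[3]),"mean",X.mean(0))
# rails / housing corners in top at z .111: left rail near end, far end; right rail near, far
L=[ray(t,p,.111) for p in((175,355),(145,182))];R=[ray(t,p,.111) for p in((261,336),(231,166))]
for a in(L,R):print(a,np.arctan2(*(a[1]-a[0])[[1,0]]),np.linalg.norm(a[1]-a[0]))
# small handle
print("small",ray(t,(428,256),.112),ray(s,(299,136),.112))
# range check
for d,p in((t,(208,326)),(s,(482,231))):
    z=d["range_z"][p[1],p[0]];print(z,d["R"].T@(np.array([(p[0]-d["cx"])/d["fx"]*z,(p[1]-d["cy"])/d["fy"]*z,z])-d["t"]))
E
```

```text
[[0.4621 0.1526 0.1429]
 [0.4487 0.2185 0.1437]
 [0.4515 0.1505 0.1422]
 [0.4407 0.2189 0.1466]]
[0.466  0.1553 0.149 ] [0.4635 0.1511 0.149 ]
[0.4516 0.2207 0.149 ] [0.4505 0.2163 0.149 ]
[0.4567 0.153  0.149 ] [0.4525 0.1495 0.149 ]
[0.4415 0.2202 0.149 ] [0.4419 0.2176 0.149 ]
w 0.06728699255235017 0.0694080696383365 mean [0.4508 0.1851 0.1439]
[array([0.3964, 0.2521, 0.111 ]), array([0.7169, 0.3092, 0.111 ])] 0.17617122535018684 0.3255739933398344
[array([0.4259, 0.0945, 0.111 ]), array([0.7441, 0.1472, 0.111 ])] 0.16401350537398177 0.32248363164525184
small [ 0.5648 -0.2217  0.112 ] [ 0.5712 -0.207   0.112 ]
0.81877655 [0.4531 0.184  0.1468]
0.698779 [0.4543 0.1864 0.1499]
```

The handle's centre is at about (0.453, 0.185). The triangulated top is 0.143–0.147 and depth gives 0.147–0.150, against 0.149 in the text. Measured width is 68 mm, and the shutting direction is about 0.17 rad. I'll close the jaws and travel at z 0.23 to a point behind the bar.

Call:
apply_moves:
  moves: [0,0.02,-0.03,0,0,0,0,0,0.02,-0.03,0,0,0,0,0,0.02,-0.03,0,0,0,0,0,0.02,-0.03,0,0,0,0,0,0.02,-0.03,0,0,0,0,0,0.02,-0.03,0,0,0,0,0,0.02,-0.03,0,0,0,0,0,0.02,-0.03,0,0,0,0]
  newtons: 40

```text
clock: 0.77
position: [0.2469, -0.2721, 0.2248]
ee_rot: [-0.003, 0.991, 0.135, -0.001]
contact_force: [1.3, -0.3, 1.2]
width: 0.0002
```

Call:
apply_moves:
  moves: [0,0.02,-0.032,-0.002,0,0,0.015,0,0.02,-0.032,-0.002,0,0,0.015,0,0.02,-0.032,-0.002,0,0,0.015,0,0.02,-0.032,-0.002,0,0,0.015,0,0.02,-0.032,-0.002,0,0,0.015,0,0.02,-0.032,-0.002,0,0,0.015,0,0.02,-0.032,-0.002,0,0,0.015,0,0.02,-0.032,-0.002,0,0,0.015]

```text
clock: 1.43
position: [0.3468, 0.0274, 0.2417]
ee_rot: [-0.003, 0.998, 0.069, -0.0]
contact_force: [0.7, 0.0, -0.3]
width: -0.0001
```

Call:
apply_moves:
  moves: [0,0.01,-0.025,0,0,0,-0.01,0,0.01,-0.025,0,0,0,-0.01,0,0.01,-0.025,0,0,0,-0.01,0,0.01,-0.025,0,0,0,0,0,0.01,-0.02,0,0,0,0,0,0.005,-0.01,0,0,0,0,0,0,0,0,0,0,0,0,0,0,0,0,0,0]

```text
clock: 2.1
position: [0.3807, 0.1798, 0.2414]
ee_rot: [-0.004, 0.996, 0.091, -0.001]
contact_force: [-1.0, -0.6, -0.5]
width: -0.0002
```

```bash
python3 - <<'E'
from rig import manip
import numpy as np
s=manip.get_state();p=s["position"];w,x,y,z=s["ee_rot"];yaw=2*np.arctan2(y,x)
d=np.array([.453-p[0],.185-p[1]]);a=.172
print(p,s["ee_rot"],"yaw",yaw,"along/lat",d@[np.cos(a),np.sin(a)],d@[-np.sin(a),np.cos(a)])
E
```

```text
[0.38068955 0.17977664 0.24136804] [-4.15559478e-03  9.95811229e-01  9.13370502e-02 -5.20166681e-04] yaw 0.18293065926189825 along/lat 0.07213746355211993 -0.007229875883603276
```

Call:
apply_moves:
  moves: [0,0,0.004,0.02,0,0,0.01,0,0,0.003,0.02,0,0,0,0,0,0,0.02,0,0,0,0,0,0,0.02,0,0,0,0,0,0,0.02,0,0,0,0,0,0,0.015,0,0,0,0,0,0,0.005,0,0,0,0,0,0,0,0,0,0]

```text
clock: 2.77
position: [0.3801, 0.1654, 0.1177]
ee_rot: [-0.002, 0.997, 0.083, 0.0]
contact_force: [0.2, -1.1, 1.0]
width: 0.0003
```

```bash
cat > st.py <<'E'
from rig import manip,imaging
import numpy as np,cv2,sys
s=manip.get_state();p=s["position"];w,x,y,z=s["ee_rot"];yaw=2*np.arctan2(y,x)
d=np.array([.453-p[0],.185-p[1]]);a=.172
print(s["clock"],p,s["contact_force"],"yaw",yaw,"along/lat",d@[np.cos(a),np.sin(a)],d@[-np.sin(a),np.cos(a)])
if len(sys.argv)>1:
    A=imaging.get_image("scene")["image"][180:400,300:560,::-1];B=imaging.get_image("top")["image"][140:360,120:480,::-1]
    cv2.imwrite("pics/%s.png"%sys.argv[1],cv2.resize(np.hstack([A,B]),(800,284)))
E
python3 st.py v1
```

```text
2.7667 [0.38007671 0.1654137  0.11765413] [ 0.22878898 -1.06261607  0.9521289 ] yaw 0.165810278624557 along/lat 0.0751995282874481 0.006816244083115835
```

View pics/v1.png

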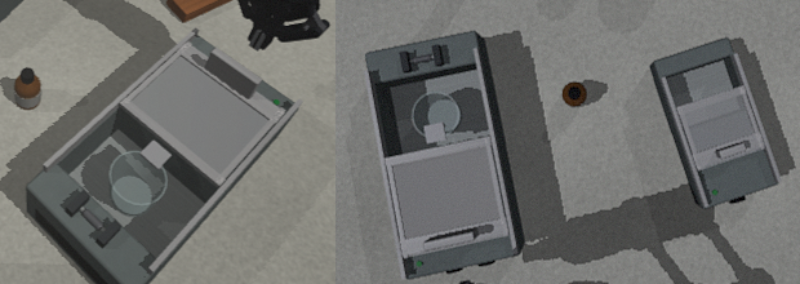

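The scene view at (262,38) and (320,30) shows the gripper behind the handle, but the two prongs look apart even though the width reads 0. I'll zoom in.

```bash
python3 - <<'E'
from rig import imaging
from h import *
s=imaging.get_image("scene");t=imaging.get_image("top")
a=cv2.resize(s["image"][130:260,440:600,::-1],(640,520),interpolation=cv2.INTER_CUBIC);cv2.imwrite("pics/v2.png",a)
b=cv2.resize(t["image"][280:400,150:310,::-1],(640,480),interpolation=cv2.INTER_CUBIC);cv2.imwrite("pics/v3.png",b)
for d in(s,t):print(proj(d,[.380,.1654,.1177]))
E
```

```text
[498.23481047 214.20781895]
[221.90391947 363.68697178]
```

View pics/v2.png

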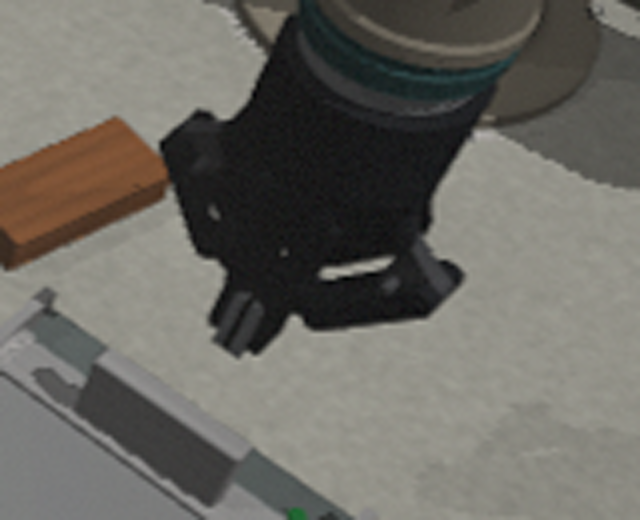

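View pics/v3.png

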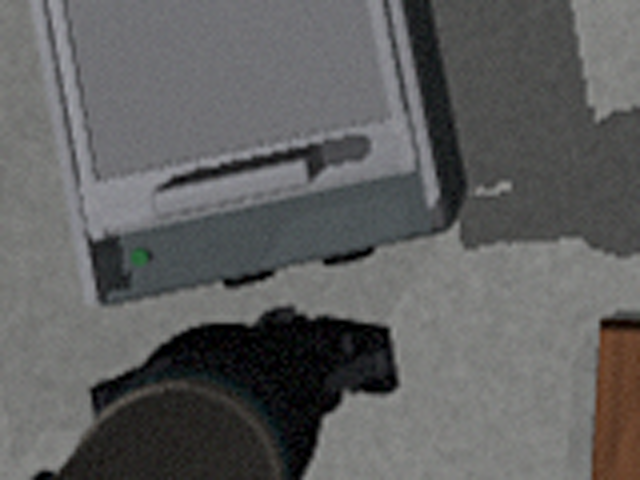

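The jaws are shut. The tip sits at scene (499,213), where its pose projects to, and the other prong is only a knuckle. I'll move up to the bar.

Call:
apply_moves:
  moves: [0,0.012,-0.004,-0.002,0,0,0,0,0.012,-0.003,-0.001,0,0,0,0,0.01,0,0,0,0,0,0,0.008,0,0,0,0,0,0,0.006,0,0,0,0,0,0,0.006,0,0,0,0,0,0,0.006,0,0,0,0,0,0,0.006,0,0,0,0,0]

```text
clock: 3.63
position: [0.4503, 0.1858, 0.1269]
ee_rot: [-0.003, 0.996, 0.084, 0.004]
contact_force: [-2.4, 1.2, 1.2]
width: 0.0003
```

```bash
python3 st.py
```

```text
3.6333 [0.45027717 0.185751   0.12689194] [-2.38673815  1.24225647  1.20372634] yaw 0.16745631571639893 along/lat 0.0025541144596940364 -0.0012059367663921842
```

In contact, at about 2.4 N against the push. I'll keep pushing and trim the height drift.

Call:
apply_moves:
  moves: [0,0.007,0,0.001,0,0,0,0,0.007,0,0.001,0,0,0,0,0.007,0,0.001,0,0,0,0,0.007,0,0.001,0,0,0,0,0.007,0,0.001,0,0,0,0,0.007,0,0.001,0,0,0,0,0.007,0,0,0,0,0,0,0.007,0,0,0,0,0]

```text
clock: 4.3
position: [0.5091, 0.1957, 0.1195]
ee_rot: [-0.003, 0.996, 0.084, 0.001]
contact_force: [-1.3, -0.2, 1.8]
width: -0.0001
```

```bash
python3 st.py v4
```

```text
4.3 [0.50905118 0.19566689 0.11954752] [-1.32033345 -0.1895277   1.76463657] yaw 0.16744514945383931 along/lat -0.05704978934202346 -0.000916157396104682
```

View pics/v4.png

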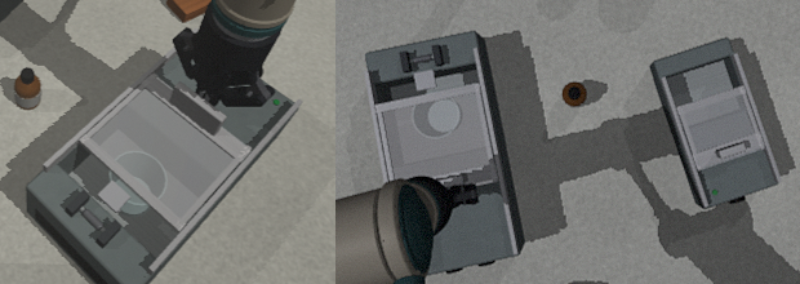

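The guard is sliding with the fingers; its tongue (right panel, 425,78) is nearing the catch (424,57). I'll slow down.

Call:
apply_moves:
  moves: [0,0.005,0,0,0,0,0,0,0.005,0,0,0,0,0,0,0.005,0,0,0,0,0,0,0.005,0,0,0,0,0,0,0.004,0,0,0,0,0,0,0.004,0,0,0,0,0,0,0.004,0,0,0,0,0,0,0.004,0,0,0,0,0]

```text
clock: 5.07
position: [0.529, 0.1991, 0.1194]
ee_rot: [-0.001, 0.996, 0.084, -0.018]
contact_force: [-11.0, -1.1, 8.5]
width: -0.0003
```

```bash
python3 st.py v5
```

```text
5.0667 [0.52902153 0.19913979 0.11943767] [-11.02944139  -1.1030155    8.50673184] yaw 0.16850986882461746 along/lat -0.0773198620268807 -0.0009198244915164461
```

View pics/v5.png

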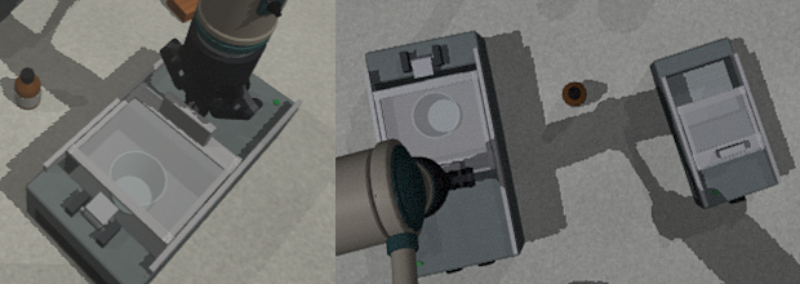

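About 11 N, with the tongue at (424,67) just entering the cheeks, so this is the catch's resistance zone. Small steps stall there, so I'll push with larger ones.

Call:
apply_moves:
  moves: [0,0.006,0,0,0,0,0,0,0.006,0,0,0,0,0,0,0.007,0,0,0,0,0,0,0.007,0,0,0,0,0,0,0.007,0,0,0,0,0,0,0.007,0,0,0,0,0,0,0.007,0,0,0,0,0,0,0.007,0,0,0,0,0]

```text
clock: 5.83
position: [0.526, 0.1984, 0.1209]
ee_rot: [0.007, 0.993, 0.086, -0.079]
contact_force: [-15.8, -2.2, 13.7]
width: -0.0002
```

```bash
python3 st.py v6
```

```text
5.8333 [0.52601363 0.19843209 0.12086371] [-15.84207636  -2.18425739  13.73539833] yaw 0.1721695071659305 along/lat -0.07423521884670593 -0.0007373800702892777
```

View pics/v6.png

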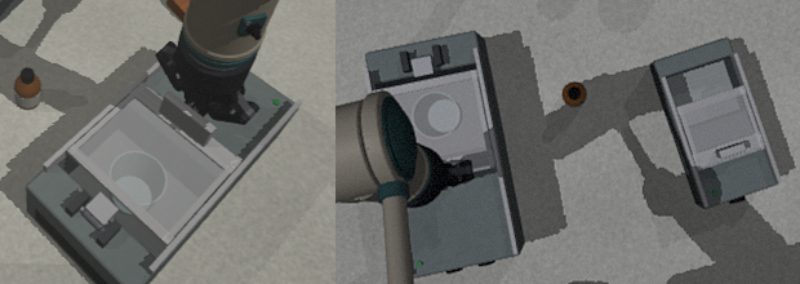

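The tip has stalled while the wrist rolled forward over it (tilt about 0.16 rad), so it now also presses down and adds friction. I'll back off and straighten.

```bash
cat > rot.py <<'E'
from rig import manip
import numpy as np
from scipy.spatial.transform import Rotation as R
s=manip.get_state();w,x,y,z=s["ee_rot"];c=R.from_quat([x,y,z,w]);g=R.from_quat([np.cos(.086),np.sin(.086),0,0])
print("corr (tool)",(c.inv()*g).as_rotvec(),"toolz",c.as_matrix()[:,2],"pos",s["position"],"F",s["contact_force"],"M",s["moment"])
E
python3 rot.py
```

```text
corr (tool) [-5.62504131e-04  1.50453464e-01 -8.04456185e-06] toolz [-0.14777083 -0.02510084 -0.98870305] pos [0.52968068 0.19910037 0.12040117] F [-4.18445318  0.00515197  4.68578438] M [-0.05170084  0.72074927  0.05720759]
```

Call:
apply_moves:
  moves: [0,-0.006,0,0,0,0,0,0,-0.006,0,0,0,0.05,0,0,0,0,0,0,0.05,0,0,0,0,0,0,0.04,0,0,0,0,0,0,0.02,0,0,0,0,0,0,0,0,0,0,0,0,0,0,0,0,0,0,0,0,0,0]

```text
clock: 6.6
position: [0.5244, 0.197, 0.1237]
ee_rot: [-0.001, 0.996, 0.086, 0.015]
contact_force: [-0.7, -0.3, 0.2]
width: -0.0004
```

```bash
python3 rot.py; python3 st.py v7
```

```text
corr (tool) [ 0.00128859 -0.03067706  0.00031211] toolz [ 0.03043954  0.00398502 -0.99952867] pos [0.52437192 0.19704201 0.12373955] F [-0.6887791  -0.33289385  0.24734488] M [-0.01202318  0.00104539 -0.04599302]
6.6 [0.52437192 0.19704201 0.12373955] [-0.6887791  -0.33289385  0.24734488] yaw 0.17231213087388153 along/lat -0.07237981220870858 0.00035120962683939235
```

View pics/v7.png

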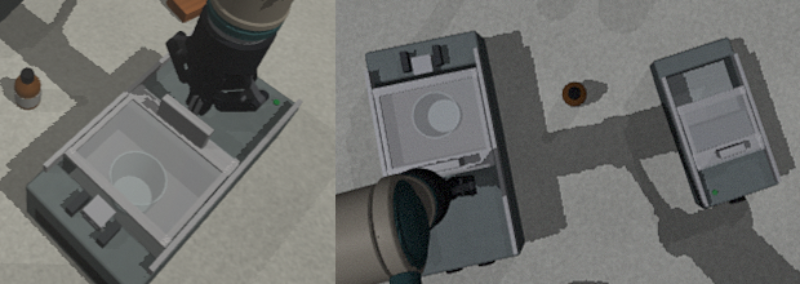

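Clear of the handle, and the guard stayed put. I'll zoom on the catch to see whether it has clicked.

```bash
python3 - <<'E'
from rig import imaging
from h import *
s=imaging.get_image("scene");t=imaging.get_image("top")
pickle.dump((s,t),open("n.pkl","wb"))
a=cv2.resize(s["image"][300:400,310:430,::-1],(480,400),interpolation=cv2.INTER_CUBIC)
b=cv2.resize(t["image"][160:210,140:240,::-1],(800,400),interpolation=cv2.INTER_CUBIC)
cv2.imwrite("pics/v8.png",a);cv2.imwrite("pics/v9.png",b)
c=cv2.resize(s["image"][230:310,400:500,::-1],(700,560),interpolation=cv2.INTER_CUBIC);cv2.imwrite("pics/v10.png",c)
E
```

```text
(no output)
```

View pics/v8.png

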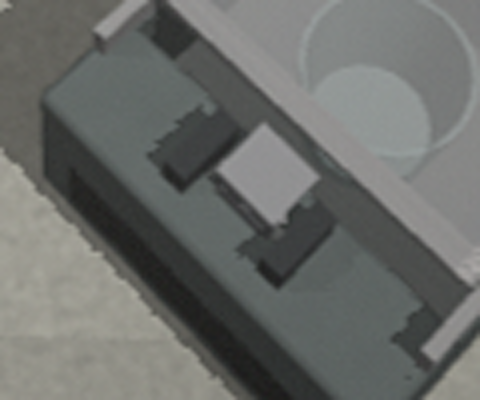

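View pics/v9.png

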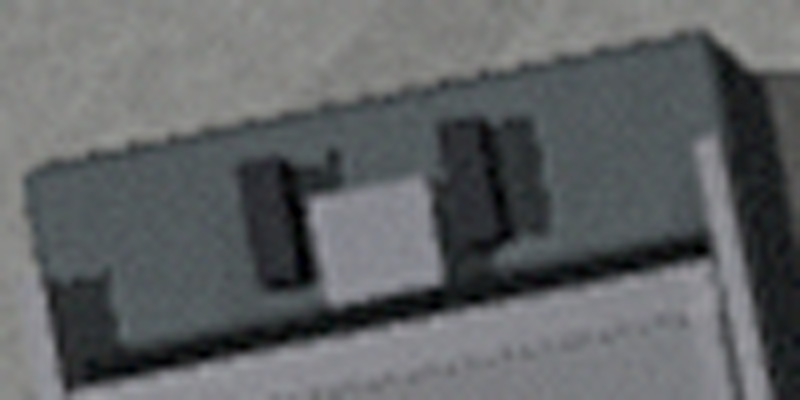

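View pics/v10.png

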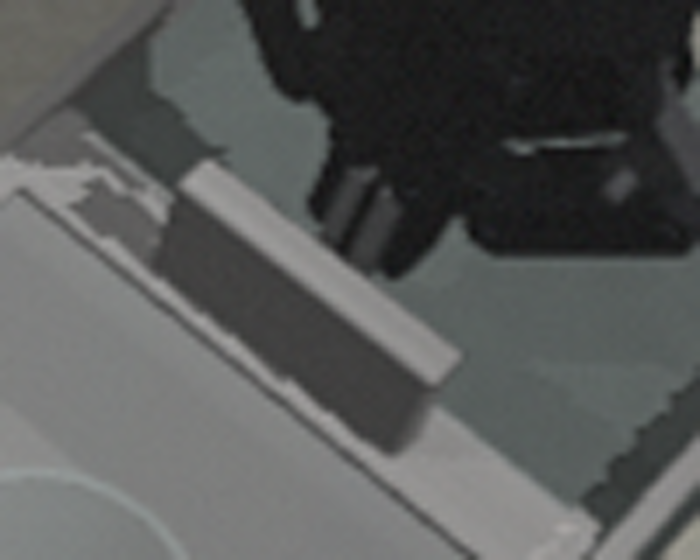

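The tongue's leading edge (v9 about row 188) has only reached the roller centre (row 192). There is still a dark gap before the end block, so it hasn't clicked. I'll push again with counter-rotation and a slight lift so the force stays level.

Call:
apply_moves:
  moves: [0,0.005,0,0.001,0,0,0,0,0.008,0,0,0,0.01,0,0,0.009,0,-0.001,0,0.02,0,0,0.01,0,-0.002,0,0.03,0,0,0.01,0,-0.002,0,0.03,0,0,0.01,0,-0.002,0,0.03,0,0,0.01,0,-0.002,0,0.03,0,0,0.01,0,-0.002,0,0.03,0]

```text
clock: 7.47
position: [0.5441, 0.2004, 0.1219]
ee_rot: [-0.002, 0.995, 0.086, 0.047]
contact_force: [-17.4, -2.4, 5.8]
width: 0.0
```

```bash
python3 rot.py; python3 st.py v11
```

```text
corr (tool) [ 0.0043689  -0.09372903  0.00053248] toolz [ 0.09295409  0.01174514 -0.99560112] pos [0.54405183 0.20044346 0.12187264] F [-17.37043387  -2.42426816   5.83461284] M [-0.46418921  2.7618158   0.0139263 ]
7.4667 [0.54405183 0.20044346 0.12187264] [-17.37043387  -2.42426816   5.83461284] yaw 0.17253287510913856 along/lat -0.0923515018644563 0.0003682271634266143
```

View pics/v11.png

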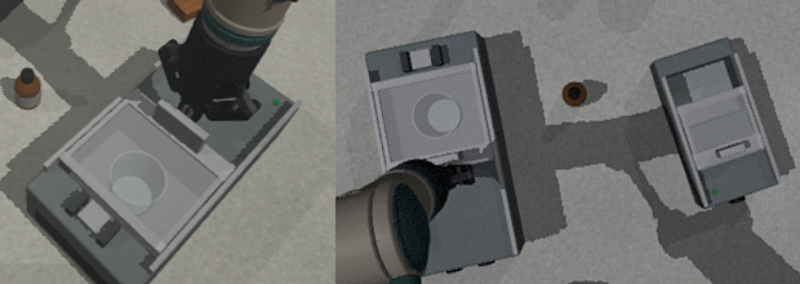

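It went on another 15 mm, the dark gap is gone, and the force rose to 17 N, which looks like the stop. One more short push to confirm, then ease off.

Call:
apply_moves:
  moves: [0,0.009,0,0,0,0.012,0,0,0.01,0,0,0,0.012,0,0,0.011,0,-0.001,0,0.012,0,0,0.012,0,-0.001,0,0.012,0,0,0.012,0,-0.001,0,0.012,0,0,0.012,0,-0.001,0,0.012,0,0,0.012,0,-0.001,0,0.012,0,0,0.012,0,-0.001,0,0.012,0]

```text
clock: 8.23
position: [0.5435, 0.2003, 0.121]
ee_rot: [0.006, 0.996, 0.088, 0.001]
contact_force: [-23.6, -4.5, 16.2]
width: 0.0
```

```bash
python3 rot.py; python3 st.py
```

```text
corr (tool) [ 0.01122604 -0.00047369  0.00374694] toolz [ 0.00240858 -0.01097459 -0.99993688] pos [0.54345773 0.20032887 0.12102153] F [-23.57386687  -4.50525235  16.18346982] M [-0.59985663  3.68153012 -0.01296835]
8.2333 [0.54345773 0.20032887 0.12102153] [-23.57386687  -4.50525235  16.18346982] yaw 0.17574698192923502 along/lat -0.09174655563328613 0.0003794464485424575
```

No further travel at 24 N, so the guard is on its stop. I'll retreat along the push line, then up.

Call:
apply_moves:
  moves: [0,-0.006,0,0,0,0,0,0,-0.01,0,0,0,0,0,0,-0.015,0,0,0,0,0,0,-0.02,0,-0.005,0,0,0,0,-0.02,0,-0.02,0,0,0,0,-0.02,0,-0.03,0,0,0,0,-0.02,0,-0.03,0,0,0,0,-0.02,0,-0.03,0,0,0]

```text
clock: 8.9
position: [0.413, 0.1779, 0.2323]
ee_rot: [0.006, 0.996, 0.087, 0.001]
contact_force: [0.7, -1.3, 0.2]
width: -0.0001
```

Call:
apply_moves:
  moves: [0,-0.03,0,-0.01,0,0,0,0,-0.03,0,0,0,0,0,0,-0.03,0,0,0,0,0,0,-0.02,0,0,0,0,0,0,0,0,0,0,0,0,0,0,0,0,0,0,0,0,0,0,0,0,0,0,0,0,0,0,0,0,0]

```text
clock: 9.57
position: [0.3102, 0.1606, 0.2514]
ee_rot: [0.002, 0.996, 0.087, 0.023]
contact_force: [0.2, -0.1, -0.2]
width: 0.0002
```

```bash
python3 st.py v12; python3 - <<'E'
from rig import imaging
from h import *
s=imaging.get_image("scene");t=imaging.get_image("top")
a=cv2.resize(s["image"][300:400,310:430,::-1],(480,400),interpolation=cv2.INTER_CUBIC)
b=cv2.resize(t["image"][160:210,140:240,::-1],(800,400),interpolation=cv2.INTER_CUBIC)
cv2.imwrite("pics/v13.png",a);cv2.imwrite("pics/v14.png",b)
o=pickle.load(open("top.pkl","rb"))
d=cv2.absdiff(o["image"],t["image"])[165:305,360:470].max(2);print("small diff px>40:",(d>40).sum())
E
```

```text
9.5667 [0.31017706 0.16059443 0.25135483] [ 0.16049229 -0.1277166  -0.15178002] yaw 0.17430241115108228 along/lat 0.14489259944444022 -0.0003991478522928562
small diff px>40: 0
```

View pics/v12.png

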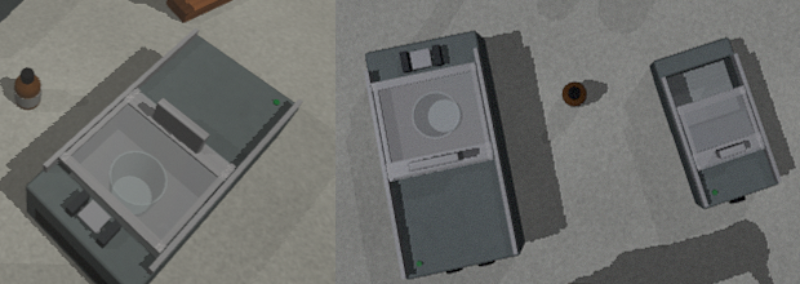

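View pics/v13.png

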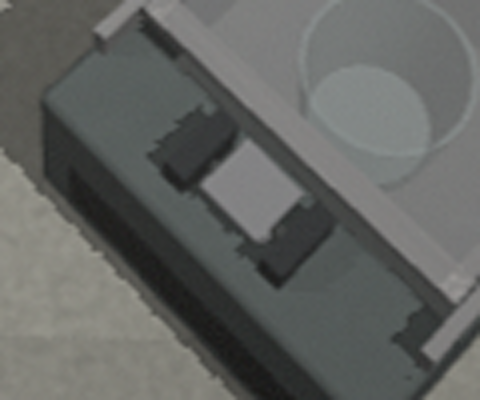

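View pics/v14.png

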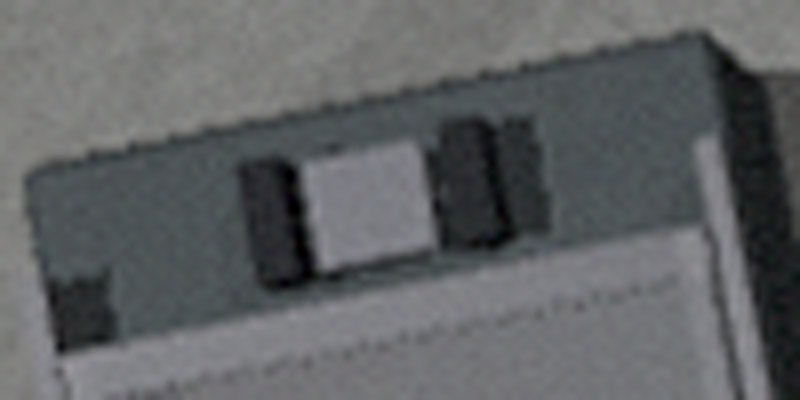

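The guard is closed and the tongue sits between the cheeks. It moved about 8 mm past the stall point, and no pixels changed at the small stirrer. Since the last push carried a downward component, I'll use the spare time for one more level push to make sure it's on the stop.

Call:
apply_moves:
  moves: [0,0.022,0,0.01,0,-0.01,0,0,0.022,0,0.016,0,-0.01,0,0,0.022,0,0.018,0,-0.01,0,0,0.022,0,0.018,0,0,0,0,0.022,0,0.018,0,0,0,0,0.022,0,0.018,0,0,0,0,0.018,0,0.012,0,0,0,0,0.005,0,0.005,0,0,0]

```text
clock: 10.43
position: [0.4768, 0.1888, 0.134]
ee_rot: [0.003, 0.996, 0.087, 0.009]
contact_force: [-0.3, 0.6, 0.1]
width: -0.0
```

```bash
python3 rot.py; python3 st.py
```

```text
corr (tool) [ 0.00776561 -0.01696445  0.00146266] toolz [ 0.01804566 -0.00473403 -0.99982596] pos [0.47684194 0.18879981 0.13395963] F [-0.32691601  0.57904794  0.12661301] M [ 0.01241194  0.03553405 -0.03937154]
10.4333 [0.47684194 0.18879981 0.13395963] [-0.32691601  0.57904794  0.12661301] yaw 0.17346270275010287 along/lat -0.024140491085274822 0.0003368787848389944
```

Call:
apply_moves:
  moves: [0,0.012,0,0.003,0,0,0,0,0.012,0,0.003,0,0,0,0,0.012,0,0.003,0,0,0,0,0.01,0,0.002,0,0,0,0,0.008,0,0,0,0,0,0,0.006,0,0,0,0,0,0,0.004,0,0,0,0,0,0,0.002,0,0,0,0,0]

```text
clock: 11.1
position: [0.5433, 0.2001, 0.1206]
ee_rot: [0.004, 0.996, 0.086, 0.002]
contact_force: [-6.9, -1.5, 2.1]
width: -0.0002
```

Call:
apply_moves:
  moves: [0,0.006,0,0,0,0.01,0,0,0.008,0,-0.001,0,0.015,0,0,0.009,0,-0.002,0,0.02,0,0,0.01,0,-0.003,0,0.025,0,0,0.01,0,-0.003,0,0.025,0,0,0.01,0,-0.003,0,0.025,0,0,0.01,0,-0.003,0,0.025,0,0,0.01,0,-0.003,0,0.025,0]

```text
clock: 11.77
position: [0.5436, 0.2001, 0.1205]
ee_rot: [0.006, 0.996, 0.088, 0.011]
contact_force: [-13.0, -3.4, -3.1]
width: 0.0003
```

```bash
python3 rot.py; python3 st.py
```

```text
corr (tool) [ 0.0137874  -0.02114239  0.0046245 ] toolz [ 0.02321067 -0.00991066 -0.99968147] pos [0.54357521 0.20006308 0.12047389] F [-13.04308717  -3.36053007  -3.11500354] M [-0.40924271  2.14603518 -0.02544387]
11.7667 [0.54357521 0.20006308 0.12047389] [-13.04308717  -3.36053007  -3.11500354] yaw 0.17662474082659732 along/lat -0.09181681098944676 0.000661420224304659
```

A level 13 N push, with no downward load, moved it less than 0.5 mm, so it is on the stop. I'll retreat and check.

Call:
apply_moves:
  moves: [0,-0.006,0,0.001,0,0,0,0,-0.01,0,0,0,0,0,0,-0.015,0,0,0,0,0,0,-0.02,0,-0.005,0,0,0,0,-0.02,0,-0.02,0,0,0,0,-0.02,0,-0.03,0,0,0,0,-0.02,0,-0.03,0,0,0,0,-0.02,0,-0.03,0,0,0]

```text
clock: 12.43
position: [0.4037, 0.1763, 0.2308]
ee_rot: [0.006, 0.996, 0.088, 0.009]
contact_force: [1.4, 0.2, 0.6]
width: -0.0002
```

Call:
apply_moves:
  moves: [0,-0.03,0,-0.01,0,0,0,0,-0.03,0,0,0,0,0,0,-0.03,0,0,0,0,0,0,-0.02,0,0,0,0,0,0,0,0,0,0,0,0,0,0,0,0,0,0,0,0,0,0,0,0,0,0,0,0,0,0,0,0,0]

```text
clock: 13.1
position: [0.2939, 0.1576, 0.2513]
ee_rot: [0.002, 0.996, 0.088, 0.029]
contact_force: [-0.0, 1.3, 0.4]
width: 0.0004
```

```bash
python3 st.py v15; python3 - <<'E'
from rig import imaging
from h import *
t=imaging.get_image("top");o=pickle.load(open("top.pkl","rb"))
b=cv2.resize(t["image"][160:210,140:240,::-1],(800,400),interpolation=cv2.INTER_CUBIC);cv2.imwrite("pics/v16.png",b)
print("small diff",(cv2.absdiff(o["image"],t["image"])[165:305,360:470].max(2)>40).sum())
E
```

```text
13.1 [0.29392818 0.15764604 0.25125045] [-0.00900559  1.29111356  0.35011526] yaw 0.17716051904144173 along/lat 0.16140634576698967 -0.00027531474463897323
small diff 0
```

View pics/v15.png

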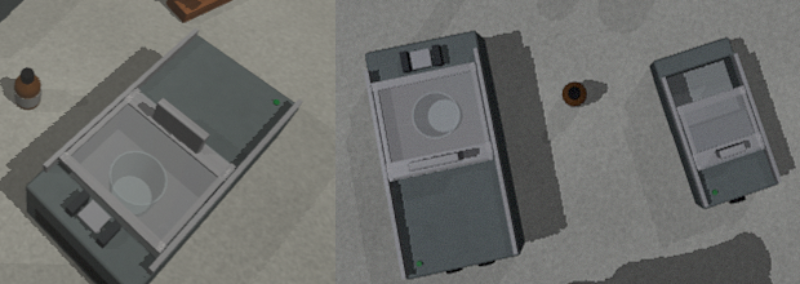

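View pics/v16.png

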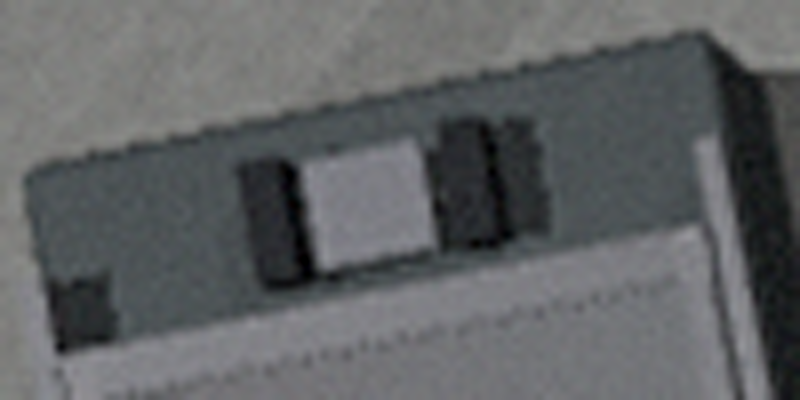

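The guard is in the same place as before the repeat push, with the tongue between the cheeks (right panel, 420,58). The arm is clear and the small stirrer hasn't changed.

```bash
python3 -c "
from rig import workorder;print(workorder.sign_off())"
```

```text
the job is handed in; nothing more can be done
None
```

I pushed the larger stirrer's guard shut with the closed fingertips on its handle, backed the arm clear and handed the job in at about 13 s. The click itself can't be seen in the images; that it caught is inferred from the travel and the final position.

- **First push:** it stalled in the catch zone at 11–16 N, because the tool tilted and pressed downward. I backed off, straightened the tool and pushed again.
- **Second push:** the guard moved about 8 mm further by the top view, and the tongue went in between the cheeks. The fingertip reading for the same move was 15 mm; I put the difference down to the tool's tilt but did not check it.
- **At the stop:** two more pushes, of 24 N and then a level 13 N, moved it no more than about 0.6 mm. The guard stayed put when the fingers left it.
- **Small stirrer:** the top view shows no changed pixels around it.
- **Handle height:** the triangulated top of the handle came out at 143–147 mm, a few millimetres under the stated 149 mm. The depth readings gave 147–150 mm.

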